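# Vacuum leak test of a capped vial, held at the index

## Task

Leak-test the vial with the pink sample: stand it upright in the chamber cup of the vacuum test stand, then swing the red lever all the way down over centre so that the clear dome shuts over the vial and stays shut by itself. Then draw the spring-return pump slide out by its black knob until its pointer meets the tip of the yellow index, without overshooting by more than a centimetre, and finish while still holding it there (let go and it springs back). Keep the vial upright and leave the two clear vials where they stand.

Things in the scene. Friction and masses are not known exactly. Their poses are not given: they have to be found in the camera images.
- stand: fixed vacuum test stand: grey plate 240 x 350 x 12 mm. Origin: centre of its underside; unturned, x points away from the robot, y left; turned up to 0.15 rad about z. In its frame (mm): dome arm hinge x 20, y 85, z 84; pump lane along x at y -105 (barrel x 30 to 112, 68 high); scale bar y -152, 54 high; gauge x 98 to 116, y -48, 102 high
- chamber_mouth (a point): centre of the mouth of the round aluminium chamber cup, at its rim, 50 mm above the worktop. Bore 29 mm, flared to 41 mm over the top 8 mm, rim 49 mm across; inner floor 34 mm below this point: a vial standing in it has its origin there and its top 24 mm above the rim. Axes are the stand's
- pink_vial: the sample vial with the pink filling: glass, 25 mm across, 58 mm tall, 30 g, with a ribbed black cap 26 mm across from 44 mm up to the top; stands loose on the worktop to the right of the stand; origin at the centre of its underside, z up
- clear_vial_a: a bystander vial of the same size, colourless; origin at the centre of its underside
- clear_vial_b: another bystander vial of the same size, colourless; origin at the centre of its underside
- lever (a joint): hinge of the clamp's red lever (rad): 0 = open, lever standing 70 degrees above level (spring-held), growing as it swings down and outward to 1.23 = shut, lever level along the stand's +y. Over centre at about 1.12: beyond, the linkage keeps it at its stop; before, it springs back open. Takes up to 12 N at the grip
- lever_grip (a point): point on the centre line of the lever's red grip, in its outer half, 95 mm from the lever's hinge axis; the grip is round, 18 mm across, and runs from 44 to 120 mm from the hinge
- lever_hinge (a point): point on the lever's hinge axis, which runs along the stand's x, 103 mm above the worktop. The grip swings about it in the upright plane along the stand's y; shut, it lies level with the hinge on the +y side
- dome_rim (a point): centre of the lower rim of the clear dome (50 mm across, 28 mm deep) on the clamp arm; open, the arm stands up 95 mm to the +y side of the cup; shut, this point lies within 3 mm of chamber_mouth and the arm stands up to 96 mm above the worktop over the cup (to 120 mm near its hinge)
- pump_slide (a joint): travel of the pump slide (m): 0 = home against its stop, grows as it is drawn out along the stand's -x, at most 0.065. A spring pulls it home with about 3 N at 0 and 11 N at 0.05.
- knob: black upright round knob on the slide's crosshead, 23 mm across, 46 mm tall; it turns freely on its upright bolt and can be pinched from any side. Origin at the centre of its underside, 60 mm above the worktop. The barrel's end block begins 39 mm behind its axis at home, 68 mm high. It moves with the slide
- pointer_tip (a point): tip of the dark pointer on the right side of the slide's crosshead, running over the scale bar; moves with the slide, level with the index tip
- index_tip (a point): tip of the yellow index clip on the outer side of the scale bar: the mark to draw the slide to. It lies 28 to 52 mm from the pointer's home along the stand's -x and 4 mm to the right of the pointer's path. Axes are the stand's: the pointer meets it when both have the same x in that frame
Things that resemble listed ones, but are neither listed nor needed, are in the scene too. Leave any orange or turquoise look-alike of the pink_vial alone.

How it is judged:
By the outcome, as a careful person would: the job done as asked, in the order asked, and still so for the second after the job is handed in, while the arm keeps its last pose, push and grip.
It also fails if it takes over 70 s, if anything falls off the work surface, if the arm or the gripper's body presses on something with over 40 N, if the wrist force passes 120 N, or if a joint passes its speed limit or range.

## Robot

A 6-joint arm with a two-finger parallel gripper is mounted at the origin on a cart in front of the work surface, level with it; the furniture and walls round the work are solid. World frame = base frame: x ahead of the robot, y to its left, z up, the work surface at z = 0. Lengths are in mm, angles in rad, forces in N, time in s.
With the tool pointing down it reaches from about 275 to 750 mm from the base axis. Payload 10.2 kg.
Tool frame: the origin (TCP) lies on the front face of the gripper's body, between the roots of the fingers; the fingertips stand 73 mm ahead of it and the grasp point (between the pads) lies 54 mm ahead of it; z points along the fingers, y is the direction in which the jaws open and shut (so a half turn about z gives the same grasp; the last joint's range is limited). The gripper opens to 85 mm and grips with 20 to 120 N. Pads are 22 mm wide; open, the fingers measure 114 mm over their backs; the gripper's body (76 mm by 85 mm) begins 54 mm behind the grasp point. The pads swing forward as they close: fully open they stand 13 mm farther back than shut.
Start: joints at [0.909, 0.313, 1.498, -0, 1.331, -0.223], TCP at [223.061, 475.263, 303.894] pointing down, gripper open.
Joint ranges: [-2.94, 2.94], [-0.97, 2.17], [0.19, 2.56], [-1.23, 4.37], [0.02, 3.11], [-2.88, 2.88]. Speed limits (rad/s): [2.39, 2.39, 3.01, 3.14, 3.14, 3.14].

## Interface

Orientations are given as a unit quaternion [w, x, y, z].
In Python, from rig import ctrl gives the robot as it stands.
- The arm moves only by the tool move_arm, never from a script. Its argument "series" is a list of rows, each a list of 3 entries, a list of its own where there are three numbers: the shift along the tool's x, y, z in mm, then the turn about the tool's z in degrees, then the opening, from 0 (shut) to 1 (fully open). In form: [[[tx, ty, tz], yaw, grip], ...]. A call has 1 to 10 rows; each row is the pose to reach, as a shift and turn from the pose commanded when the call began, along the tool's axes at that moment; what a row does not reach only later rows make up. A row lasts 1/8 s, in which the tool goes at most 62.5 mm and 10.7 degrees, less where a joint would pass 70% of its speed; a pose out of reach is approached as far as the arm can. A call with a gripper value outside its range is refused whole. The fingers move at their own pace and stop on an object; "force" is the grip in N (left out, the last holds). Time passes only in rows, so rows that repeat a pose let the fingers close. It gives the time, the measured TCP pose, the force and the opening at its end, in the units of the state.
- ctrl.sense(): the state, without advancing time (a new reading comes with each control period).
- ctrl.capture(name): name is "scene" or "top" or "wrist"; returns (picture, depth): 400x640x3 uint8, red, green, blue; 400x640 float32, mm along the optical axis (not along the pixel's ray), 0 where there is no reading.
- ctrl.camera_model(name): a dict with "fov_y" (degrees; the focal length in pixels is half the picture's height over the tangent of half this angle, whatever the lens; pixels are square), "cx", "cy" (the principal point, pixels), "rvec" (rotation vector, rad) and "tvec" (3), from world to camera coordinates, as OpenCV has them. Camera axes: x right, y down, z forward; pixel columns grow to the right and rows downward; lengths in mm; the calibration is good to about 2 mm. A picture is of the moment at which its call begins: read the wrist's pose just before it. camera_model takes no time and is no camera call; for the wrist camera it gives the pose at the moment of the call.
- ctrl.finish_job(): hands the job in, once; it reports no verdict.
The state is a dict: "time_s": time; "joints": joint angles; "dq": joint speeds; "tau": joint torques, N m; "eef_pos": TCP position; "ee_rot": TCP orientation; "force": force on the tool from outside, world axes, zero at the start; "wrist_torque": the same for the moment, N m; "grip_width": opening from 0.0 (shut) to 1.0 (fully open).
Only numpy, scipy, OpenCV 4.12 (cv2) and the standard library are available. Lean on these libraries where they do the work, as an engineer would, in place of code of your own. Each camera call takes 0.05 s, during which the arm holds its last target.

## Working session

There is one attempt and no reset: what is moved stays moved. The work goes in short steps, Python scripts to look and compute and a tool call to move; the robot and the scene stay as the last step left them, time stands still between calls to the robot, and variables do not carry over. Pictures are saved under pics/ and viewed, and the job is handed in when it is done.

Besides the shell and the picture viewer there is one more tool, called after "Emit:" as name(argument=value, ...), one argument or row to a line, values as JSON. move_arm: Moves the arm, as the interface text tells. Its arguments: {"type":"object","properties":{"series":{"type":"array","items":{"type":"array"}},"force":{"type":"number"}},"required":["series"]}

```bash
ls; mkdir -p pics; cat > h.py <<'E'
import numpy as np, cv2
from rig import ctrl
def cap(n,f):
    m=ctrl.camera_model(n); p,d=ctrl.capture(n)
    cv2.imwrite(f'pics/{f}.png',cv2.cvtColor(p,cv2.COLOR_RGB2BGR)); np.savez(f'pics/{f}.npz',p=p,d=d,**{k:np.array(m[k]) for k in('fov_y','cx','cy','rvec','tvec')})
    return p,d,m
def load(f):
    z=np.load(f'pics/{f}.npz'); return z['p'],z['d'],{k:z[k] for k in('fov_y','cx','cy','rvec','tvec')}
def geo(m):
    R=cv2.Rodrigues(np.array(m['rvec'],float))[0]; t=np.array(m['tvec'],float).ravel(); return R,t,200/np.tan(np.radians(float(m['fov_y']))/2)
def world(d,m):
    R,t,f=geo(m); v,u=np.mgrid[:400,:640]
    c=np.stack([(u-float(m['cx']))/f*d,(v-float(m['cy']))/f*d,d],-1)
    return (c-t)@R
def onplane(u,v,z,m):
    R,t,f=geo(m); r=R.T@np.array([(u-float(m['cx']))/f,(v-float(m['cy']))/f,1]); o=-R.T@t
    return o+r*(z-o[2])/r[2]
def proj(P,m):
    R,t,f=geo(m); c=R@np.array(P,float)+t
    return c[0]/c[2]*f+float(m['cx']),c[1]/c[2]*f+float(m['cy'])
E
python3 - <<'E'
from h import *
for n in('scene','top','wrist'):
    p,d,m=cap(n,n+'0'); R,t,f=geo(m); print(n,m,-R.T@t)
print(ctrl.sense())
E
```

```text
pics
scene {'fov_y': 54.971038271101406, 'cx': 317.5452105979026, 'cy': 202.35715475897373, 'rvec': array([ 1.79437409, -0.90290759,  0.57200402]), 'tvec': array([-420.79505645,  275.78400166,  675.17101068])} [-147.56757684 -658.84591534  503.11734107]
top {'fov_y': 44.114040697466955, 'cx': 325.1960612189132, 'cy': 199.5380784639655, 'rvec': array([ 2.17254668, -2.05569968,  0.21474371]), 'tvec': array([-156.05388167,  519.82235849, 1552.37666467])} [ 205.10440601 -135.96193863 1626.00367197]
wrist {'fov_y': 61.95570421328021, 'cx': 324.2261496937291, 'cy': 203.75288012868404, 'rvec': array([-2.40605373, -1.52954435, -0.25694048]), 'tvec': array([-525.26089123,  -41.65184611,  378.80222707])} [146.71719123 510.96915363 372.16877516]
{'time_s': 0.15, 'joints': array([ 9.08587958e-01,  3.13326049e-01,  1.49818275e+00,  3.11710879e-05,
        1.33100078e+00, -2.23423723e-01]), 'dq': array([-0.00050769, -0.00193774, -0.00371969,  0.00055741, -0.00064184,
       -0.00110477]), 'tau': array([ 1.89673716e-03, -4.12369537e+01, -2.59797800e+01, -1.77553375e-04,
        3.16579702e-03,  8.46704381e-06]), 'eef_pos': array([222.99589833, 475.17844755, 303.49421856]), 'ee_rot': array([-2.10121968e-04,  2.17640149e-01,  9.76028972e-01, -4.07755887e-04]), 'force': array([-0.75130913, -0.21274205,  0.42697917]), 'wrist_torque': array([ 0.0202796 ,  0.02973577, -0.00535557]), 'grip_width': 0.9984760387690458}
```

View pics/scene0.png

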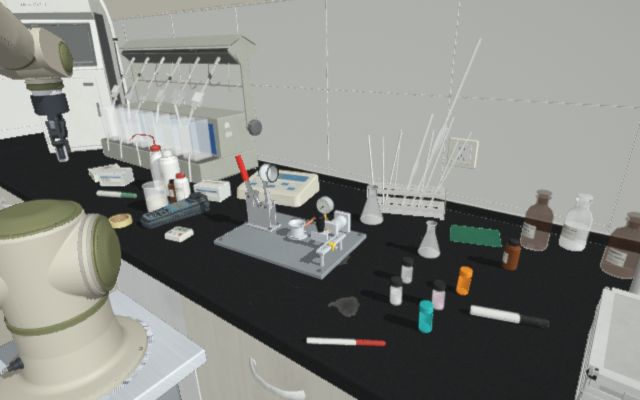

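View pics/top0.png

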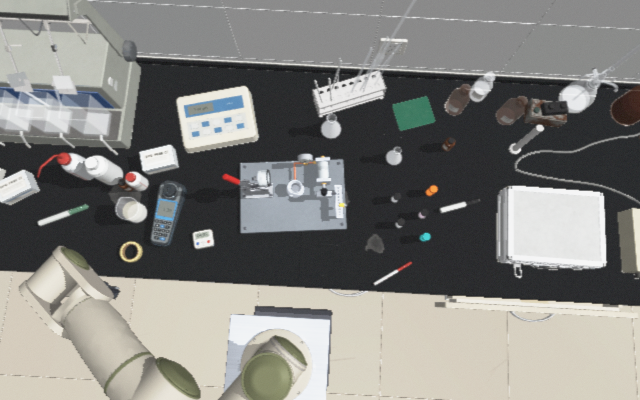

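View pics/wrist0.png

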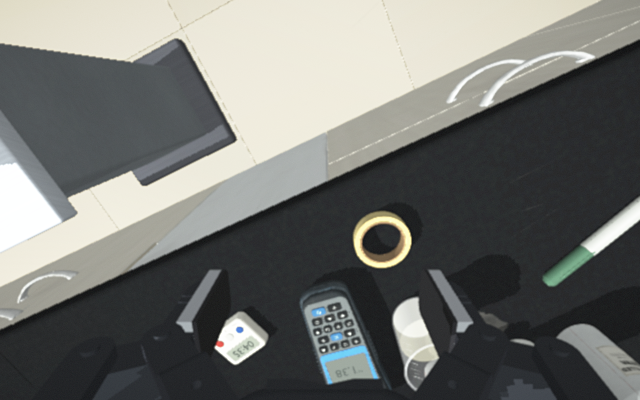

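The scene shows the stand at about (290,240) and four small vials to its right. The pink one is probably at (438,294), with orange at (465,280), turquoise at (426,316) and clear ones at (407,270) and (396,290). I'll enlarge the relevant areas.

```bash
python3 - <<'E'
from h import *
s=cv2.imread('pics/scene0.png'); t=cv2.imread('pics/top0.png')
cv2.imwrite('pics/s_a.png',cv2.resize(s[140:280,205:375],None,fx=4.5,fy=4.2,interpolation=cv2.INTER_CUBIC))
cv2.imwrite('pics/s_b.png',cv2.resize(s[240:350,370:530],None,fx=4.5,fy=4.5,interpolation=cv2.INTER_CUBIC))
cv2.imwrite('pics/t_a.png',cv2.resize(t[145:260,215:355],None,fx=5,fy=5,interpolation=cv2.INTER_CUBIC))
cv2.imwrite('pics/t_b.png',cv2.resize(t[175:255,380:480],None,fx=6,fy=6,interpolation=cv2.INTER_CUBIC))
E
```

```text
(no output)
```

View pics/s_a.png

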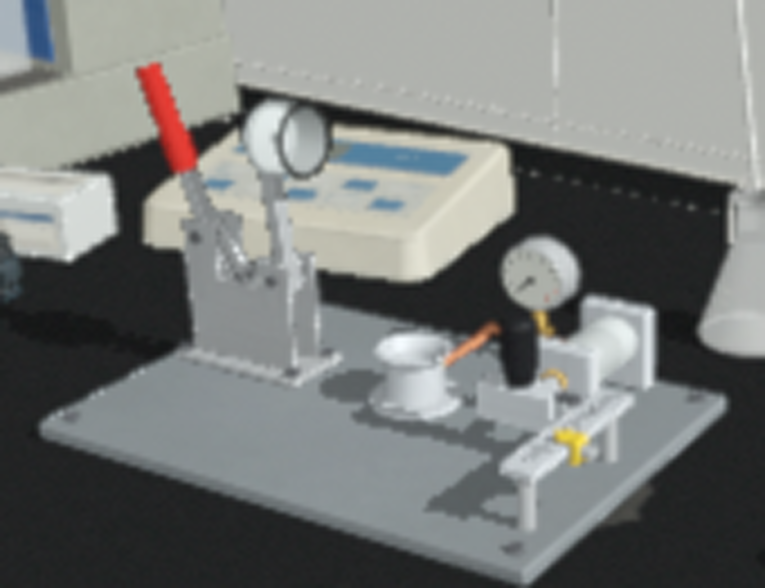

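View pics/s_b.png

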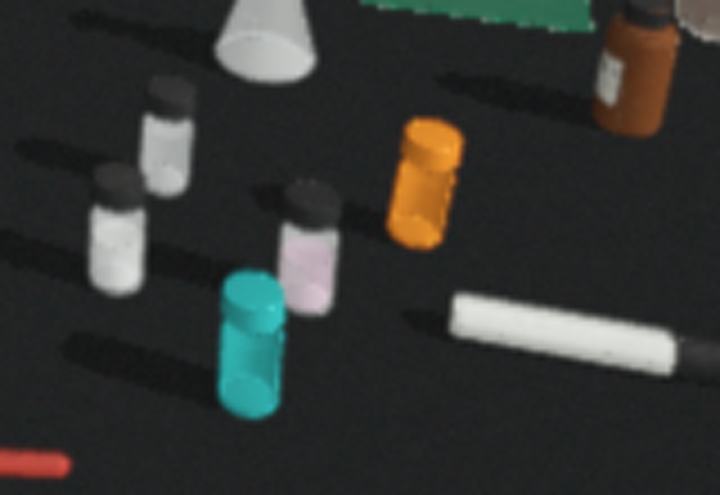

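View pics/t_a.png

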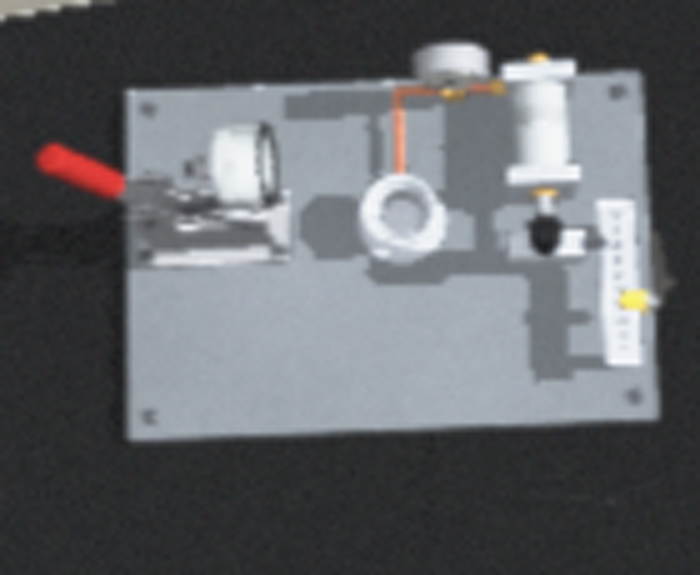

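View pics/t_b.png

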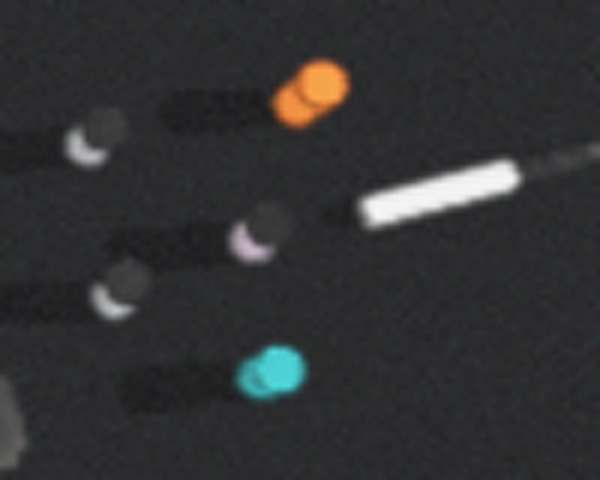

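```bash
python3 - <<'E'
from h import *
p,d,m=load('top0')
def T(u,v,s,o,z): return onplane(o[0]+(u+.5)/s-.5,o[1]+(v+.5)/s-.5,z,m)
for n,u,v in [('pink',271,223),('cA',106,128),('cB',129,282),('or',323,85),('tq',278,370)]: print(n,T(u,v,6,(380,175),58).round(1))
C=np.array([T(u,v,5,(215,145),12) for u,v in [(127,90),(640,72),(658,418),(130,440)]]); print(C.round(1))
for i in range(4): print(np.linalg.norm(C[i]-C[(i+1)%4]))
print('cup',T(405,212,5,(215,145),50).round(1),'knob',T(546,235,5,(215,145),106))
W=world(d,m); 
hsv=cv2.cvtColor(p,cv2.COLOR_RGB2HSV)
def near(W,mask,f): 
    q=W[mask]; print(f,len(q),q.mean(0).round(1),q.min(0).round(1),q.max(0).round(1))
near(W,(abs(W[...,2]-50)<6)&(np.hypot(W[...,0]-C[:,0].mean(),W[...,1]-C[:,1].mean()+18)<45),'cup')
# stand plane pixels
mk=(abs(W[...,2]-12)<5); mk[:, :230]=0; mk[:,350:]=0; mk[:150]=0; mk[240:]=0
mk&= p.sum(2)>200
q=W[mk][:,:2].astype(np.float32); print(cv2.minAreaRect(q), W[mk][:,2].mean())
p2,d2,m2=load('scene0'); W2=world(d2,m2); h2=cv2.cvtColor(p2,cv2.COLOR_RGB2HSV)
near(W2,(h2[...,0]>20)&(h2[...,0]<32)&(h2[...,1]>170)&(W2[...,2]>30)&(W2[...,2]<80),'yellow')
mk=((h2[...,0]<5)|(h2[...,0]>175))&(h2[...,1]>190)&(W2[...,2]>90)
mk[:, :220]=0
near(W2,mk,'red'); 
q=W2[mk]; cc=q.mean(0); print(cc, np.linalg.svd(q-cc)[2][0])
E
```

```text
pink [ 504.4 -450.4   58. ]
cA [ 551.7 -360.3   58. ]
cB [ 468.  -374.8   58. ]
or [ 582.2 -477.6   58. ]
tq [ 425.  -455.3   58. ]
[[ 647.5  168.2   12. ]
 [ 679.7 -178.2   12. ]
 [ 443.6 -201.3   12. ]
 [ 409.7  144.9   12. ]]
347.8810456984855
237.2693451566981
347.9079880708062
238.92697687045055
cup [564.8 -28.   50. ] knob [ 542.09080025 -121.61129361  106.        ]
cup 61 [565.4 -24.8  49.1] [544.3 -46.   44.5] [589.7  -2.6  54.3]
((545.9646606445312, -18.650070190429688), (241.3872528076172, 355.142822265625), 5.760136604309082) 11.464743092486437
yellow 8 [ 511.7 -181.8   57.1] [ 508.2 -187.7   55.1] [ 515.1 -176.7   59.1]
red 109 [546.5 154.2 178.9] [540.5 141.  149. ] [557.  169.1 214.2]
[546.45982498 154.19596473 178.94138689] [-0.03465933  0.30967143  0.95021173]
```

Emit:
move_arm(
  series=[
    [[-50, -28, -5], -3, 0.6],
    [[-107, -59, -10], -6, 0.6],
    [[-164, -90, -15], -9, 0.6],
    [[-221, -122, -20], -12, 0.6],
    [[-278, -153, -25], -15, 0.6],
    [[-335, -184, -30], -19, 0.6],
    [[-392, -216, -30], -22, 0.6],
    [[-449, -247, -30], -25, 0.6],
    [[-505, -278, -30], -28, 0.6],
    [[-547, -301, -30], -30.7, 0.6],
  ],
)

```text
time_s: 1.4
eef_pos: [588.0, -27.1, 333.7]
ee_rot: [-0.0, -0.049, 0.999, 0.0]
force: [0.6, 0.6, 0.3]
grip_width: 0.596
```

```bash
python3 - <<'E'
from h import *
p,d,m=cap('wrist','w1'); print(ctrl.sense())
cv2.imwrite('pics/w1big.png',cv2.resize(cv2.imread('pics/w1.png'),(800,500)))
E
```

```text
{'time_s': 1.45, 'joints': array([-0.25295071,  0.44580784,  1.23493755, -0.00196102,  1.46074234,
       -1.91911189]), 'dq': array([ 0.06195562, -0.05029747,  0.11582436,  0.00746322, -0.04655511,
        0.17535341]), 'tau': array([ 18.31789613, -57.76550531, -25.65213203,   1.39502216,
         0.96276417,   0.18256465]), 'eef_pos': array([590.64443064, -32.91943865, 332.22215909]), 'ee_rot': array([-2.38488697e-04, -4.77718561e-02,  9.98857796e-01, -9.46406413e-04]), 'force': array([ 1.24700955, -5.37343763, -1.92232078]), 'wrist_torque': array([-0.13476493,  0.01260179, -0.03175436]), 'grip_width': 0.6027728246624598}
```

View pics/w1.png

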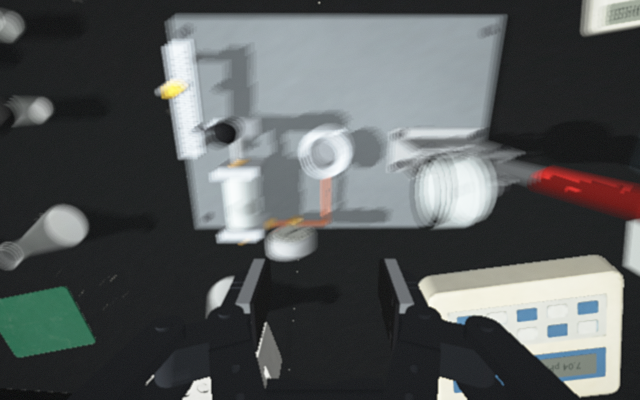

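The wrist view shows the whole stand with the cup at about (326,152), the knob at (222,132) and the yellow clip at (172,89), but it's motion-blurred. I'll retake it now the arm has settled.

```bash
python3 - <<'E'
from h import *
ctrl.capture('wrist');ctrl.capture('wrist');ctrl.capture('wrist')
p,d,m=cap('wrist','w2'); s=ctrl.sense(); print(s['time_s'],s['eef_pos'],s['dq'])
im=cv2.imread('pics/w2.png')
cv2.imwrite('pics/w2a.png',cv2.resize(im[0:270,140:540],None,fx=2,fy=2,interpolation=cv2.INTER_CUBIC))
E
```

```text
1.65 [586.92753609 -24.92221584 333.52904531] [ 0.02174556 -0.02303126  0.01197803 -0.00086634 -0.00334063  0.00036096]
```

View pics/w2a.png

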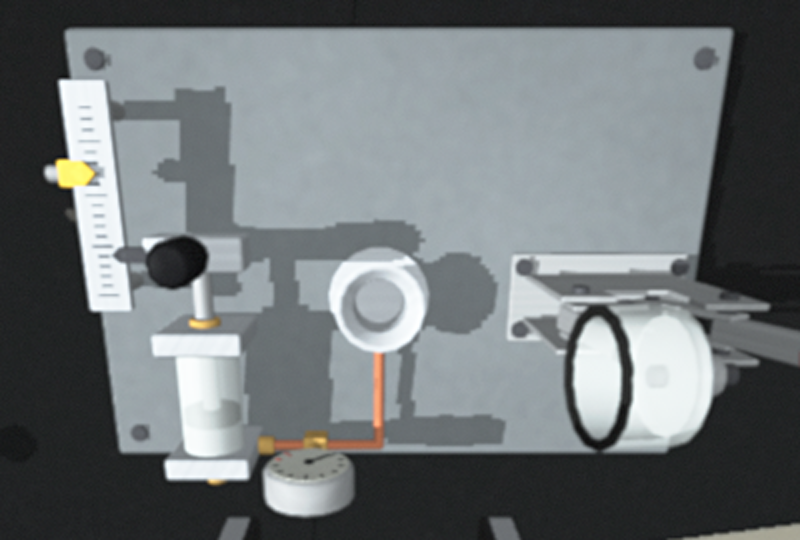

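```bash
python3 - <<'E'
from h import *
p,d,m=load('w2'); W=world(d,m)
def T(u,v,z): return onplane(140+(u+.5)/2-.5,(v+.5)/2-.5,z,m)
C=np.array([T(66,28,12),T(732,30,12),T(668,452,12),T(122,452,12)]); print(C.round(1),[np.linalg.norm(C[i]-C[(i+1)%4]).round(1) for i in range(4)])
c=C.mean(0); yv=(C[1]+C[2]-C[0]-C[3]); yaw=np.arctan2(-yv[0],yv[1]); print('c',c,'yaw',yaw)
mk=np.zeros((400,640),bool); mk[100:200,290:370]=1; mk&=abs(W[...,2]-50)<3
q=W[mk]; (cc,r)=cv2.minEnclosingCircle(q[:,:2].astype(np.float32)); print('cup',cc,r,q[:,2].mean(), 'click',T(379,300,50))
print('index',T(97,173,56),'knob',T(178,262,106)); 
mk=np.zeros((400,640),bool); mk[100:150,210:250]=1; mk&=(W[...,2]>100)&(W[...,2]<112); q=W[mk]; print('knob',q.mean(0),cv2.minEnclosingCircle(q[:,:2].astype(np.float32)))
# fit to stand: cup in stand frame, etc
Rz=np.array([[np.cos(yaw),-np.sin(yaw)],[np.sin(yaw),np.cos(yaw)]])
for n,P in [('cup',T(379,300,50)),('idx',T(97,173,56)),('knob',T(178,262,106)),('ptr',T(114,255,56))]: print(n,(P[:2]-c[:2])@Rz)
for (u,v) in [(97,173),(85,173),(114,255),(120,255),(178,262),(100,120)]: print(u,v,W[v//2,140+u//2])
s=cv2.imread('pics/w2.png'); cv2.imwrite('pics/w2p.png',cv2.resize(s[70:150,160:260],None,fx=7,fy=7,interpolation=cv2.INTER_CUBIC))
E
```

```text
[[ 445.1 -195.8   12. ]
 [ 412.8  147.4   12. ]
 [ 648.3  171.5   12. ]
 [ 681.1 -172.8   12. ]] [np.float64(344.8), np.float64(236.7), np.float64(345.8), np.float64(237.1)]
c [546.7812372  -12.42898765  12.        ] yaw 0.09439507671759732
cup (567.7977905273438, -20.98211097717285) 23.845121383666992 48.38512487264638 click [563.25546163 -21.91960522  50.        ]
index [ 513.49366314 -165.70279609   56.        ] knob [ 545.58821855 -112.81962618  106.        ]
knob [ 547.40836849 -117.51376765  103.24940365] ((547.78466796875, -117.98006439208984), 10.915882110595703)
cup [ 15.50634495 -11.0011435 ]
idx [ -47.58619687 -149.45392871]
knob [-10.65002262 -99.83126071]
ptr [  -8.28049055 -145.9719948 ]
97 173 [ 513.36091652 -166.96543274   53.3077806 ]
85 173 [ 513.85988699 -171.9484403    55.56002296]
114 255 [ 551.76949973 -157.62726744   57.79265585]
120 255 [ 551.18162874 -153.86049262   59.92995141]
178 262 [503.48196077 -33.8819343  401.89726851]
100 120 [ 489.35235578 -164.49965262   52.48233129]
```

View pics/w2p.png

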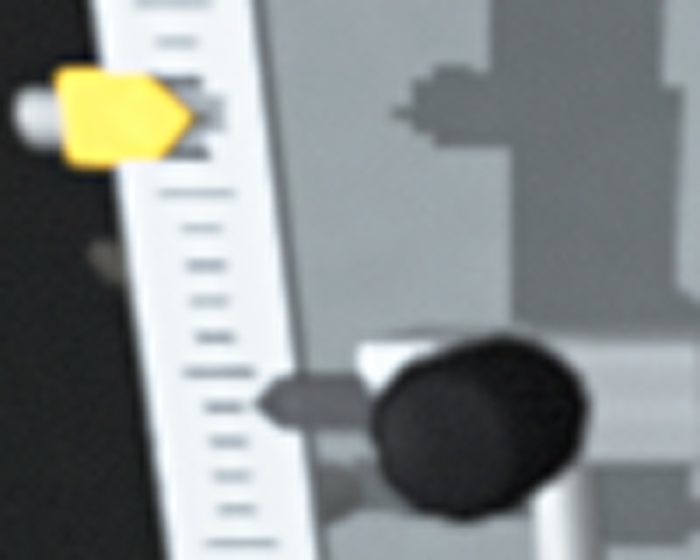

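Emit:
move_arm(
  series=[
    [[10, -50, 5], 0, 0.6],
    [[20, -105, 20], 0, 0.6],
    [[30, -160, 35], 0, 0.6],
    [[40, -215, 50], 0, 0.6],
    [[50, -270, 65], 0, 0.6],
    [[60, -325, 80], 0, 0.6],
    [[72, -375, 84], 0, 0.6],
    [[80, -410, 84], 0, 0.6],
    [[80, -410, 84], 0, 0.6],
  ],
)

```text
time_s: 2.78
eef_pos: [546.8, -441.8, 249.7]
ee_rot: [-0.0, -0.048, 0.999, 0.0]
force: [0.6, 0.1, -0.6]
grip_width: 0.604
```

```bash
python3 - <<'E'
from h import *
ctrl.capture('wrist');ctrl.capture('wrist')
p,d,m=cap('wrist','w3'); s=ctrl.sense(); print(s['time_s'],s['eef_pos'],s['ee_rot'],abs(s['dq']).max())
print(proj([504.4,-450.4,58],m),proj([*s['eef_pos'][:2],58],m))
E
```

```text
2.925 [ 547.95257351 -439.28600399  250.34309861] [ 1.19160569e-04 -4.93886797e-02  9.98779624e-01  8.12498809e-05] 0.005340774003136298
(np.float64(315.0780673596578), np.float64(142.8789097294462)) (np.float64(323.777947414309), np.float64(197.12677178347843))
```

View pics/w3.png

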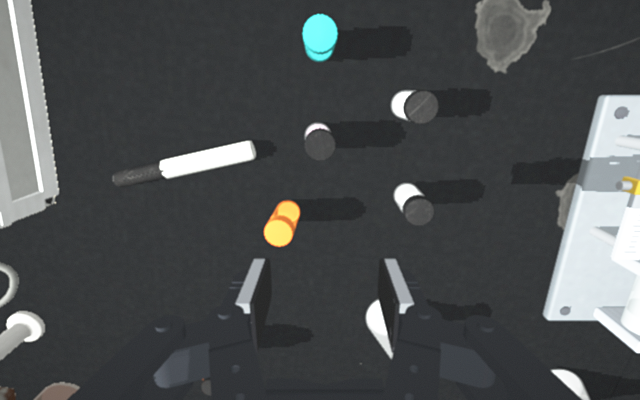

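```bash
python3 - <<'E'
from h import *
p,d,m=load('w3'); W=world(d,m)
h=cv2.cvtColor(p,cv2.COLOR_RGB2HSV)
for n,(u,v) in dict(pink=(320,145),b=(422,107),a=(418,211)).items():
    print(n,onplane(u,v,58,m).round(1))
    mk=np.zeros((400,640),bool); mk[v-25:v+25,u-25:u+25]=1; mk&=(abs(W[...,2]-56)<5); q=W[mk]; print(q.mean(0).round(1),cv2.minEnclosingCircle(q[:,:2].astype(np.float32)))
s=cv2.imread('pics/w3.png'); cv2.imwrite('pics/w3p.png',cv2.resize(s[90:230,260:440],None,fx=4,fy=4,interpolation=cv2.INTER_CUBIC))
E
```

```text
pink [ 505.7 -446.4   58. ]
[ 505.5 -446.5   55.7] ((505.87261962890625, -446.5317687988281), 12.38940143585205)
b [ 469.7 -372.6   58. ]
[ 469.4 -372.4   55.6] ((469.654296875, -371.8463134765625), 12.512882232666016)
a [ 552.4 -359.7   58. ]
[ 552.8 -358.3   55.5] ((553.8426513671875, -357.950927734375), 12.628705978393555)
```

View pics/w3p.png

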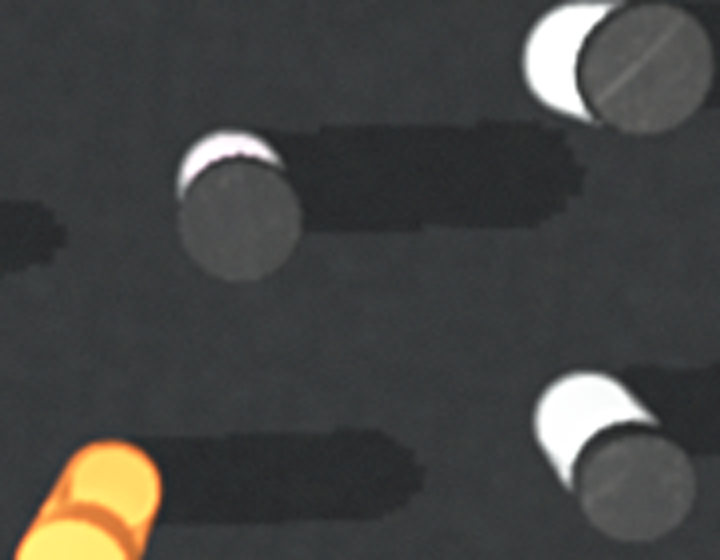

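```bash
python3 - <<'E'
from h import *
p,d,m=load('w3'); W=world(d,m)
print(proj([547.95,-439.29,250.3-68],m))
for v,u in [(268,243),(268,262),(268,392),(268,408),(290,250),(290,400)]: print(u,v,W[v,u].round(1))
s=cv2.imread('pics/w3.png'); cv2.imwrite('pics/w3f.png',cv2.resize(s[245:345,220:430],None,fx=3.8,fy=3.8,interpolation=cv2.INTER_CUBIC))
E
```

```text
(np.float64(323.98615974108367), np.float64(278.5246551623328))
243 268 [ 6.560e+02 -5.168e+02 -6.000e-01]
262 268 [ 538.7 -466.9  193.1]
392 268 [ 533.6 -411.3  192.6]
408 268 [ 639.2 -337.8   -1.9]
250 290 [ 539.5 -468.7  208.7]
400 290 [ 533.6 -411.5  209.2]
```

View pics/w3f.png

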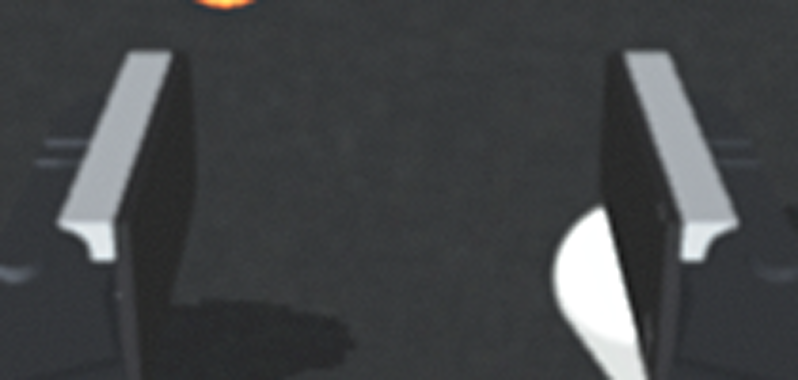

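Emit:
move_arm(
  series=[
    [[30, -2, 20], 0, 0.6],
    [[43, -3, 60], 0, 0.6],
    [[43, -3, 100], 0, 0.6],
    [[43, -3, 130], 0, 0.6],
    [[43, -3, 140], 0, 0.6],
    [[43, -3, 140], 0, 0.6],
  ],
  force=40,
)

```text
time_s: 3.68
eef_pos: [505.3, -447.5, 110.5]
ee_rot: [0.0, -0.049, 0.999, -0.0]
force: [-0.2, 0.1, 0.1]
grip_width: 0.601
```

```bash
python3 - <<'E'
from h import *
p,d,m=cap('wrist','w4'); cap('scene','s4'); s=ctrl.sense(); print(s['time_s'],s['eef_pos'],s['force'],abs(s['dq']).max())
s=cv2.imread('pics/s4.png'); cv2.imwrite('pics/s4b.png',cv2.resize(s[200:350,350:530],None,fx=4,fy=4,interpolation=cv2.INTER_CUBIC))
E
```

```text
3.775 [ 505.35316239 -448.24948555  111.6349974 ] [-0.52516704 -0.02352234 -1.40055076] 0.004219552383228998
```

View pics/w4.png

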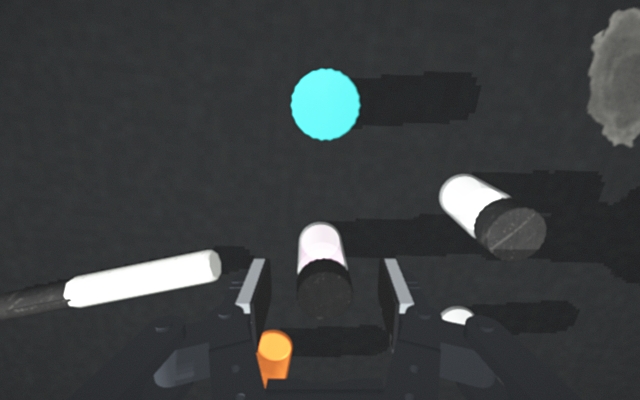

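View pics/s4b.png

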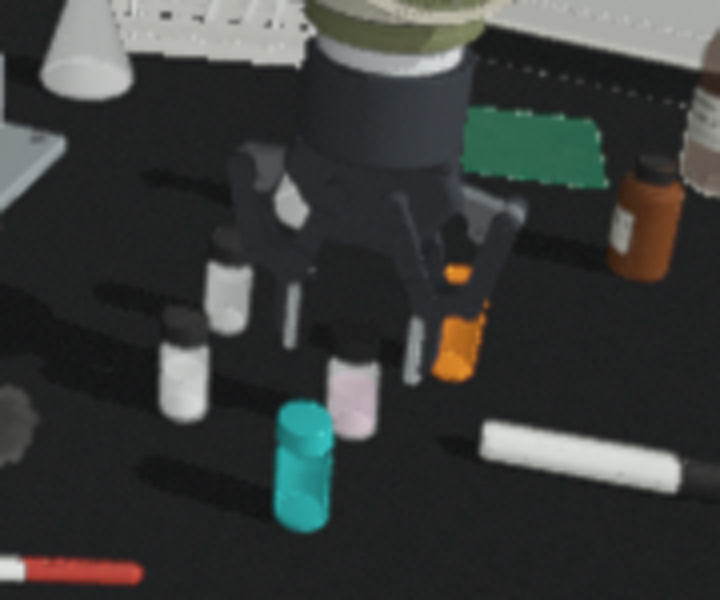

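The pink cap at (325,290) sits centred between the pads, so I'll close on it.

Emit:
move_arm(
  series=[
    [[0, 0, 0], 0, 0.15],
    [[0, 0, 0], 0, 0.15],
    [[0, 0, 0], 0, 0.15],
    [[0, 0, 0], 0, 0.15],
    [[0, 0, -20], 0, 0.15],
    [[0, 0, -60], 0, 0.15],
    [[0, 0, -110], 0, 0.15],
    [[0, 0, -110], 0, 0.15],
  ],
  force=40,
)

```text
time_s: 4.78
eef_pos: [505.5, -449.0, 225.7]
ee_rot: [0.003, -0.049, 0.999, -0.004]
force: [-0.5, 0.5, -1.7]
grip_width: 0.27
```

```bash
python3 - <<'E'
from h import *
p,d,m=cap('wrist','w5'); s=ctrl.sense(); print(s['time_s'],s['eef_pos'],s['ee_rot'],s['force'],s['grip_width'])
E
```

```text
4.825 [ 504.96558932 -448.43651009  222.59180391] [ 0.00119424 -0.04850423  0.99882085 -0.00168182] [ 0.44638222 -0.69948966 -1.1514455 ] 0.2703610015010678
```

View pics/w5.png

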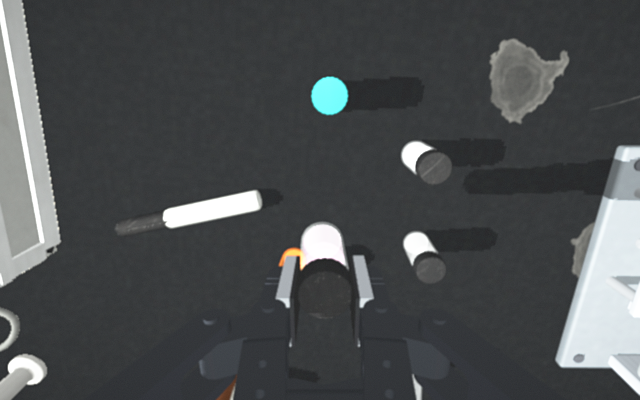

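Emit:
move_arm(
  series=[
    [[-5, 15, -25], 0, 0.15],
    [[-20, 60, -30], 0, 0.15],
    [[-42, 115, -30], 0, 0.15],
    [[-64, 170, -30], 0, 0.15],
    [[-86, 225, -30], 0, 0.15],
    [[-106, 280, -30], 0, 0.15],
    [[-126, 335, -30], 0, 0.15],
    [[-145, 385, -30], 0, 0.15],
    [[-153, 414, -30], 0, 0.15],
    [[-153, 414, -30], 0, 0.15],
  ],
)

```text
time_s: 6.08
eef_pos: [616.7, -19.3, 248.9]
ee_rot: [-0.001, -0.05, 0.999, 0.0]
force: [-0.1, -1.1, -0.4]
grip_width: 0.274
```

```bash
python3 - <<'E'
from h import *
ctrl.capture('wrist')
p,d,m=cap('wrist','w6'); s=ctrl.sense(); print(s['time_s'],s['eef_pos'],s['ee_rot'],s['force'],s['grip_width'],abs(s['dq']).max())
W=world(d,m)
mk=(abs(W[...,2]-49)<3)&(np.hypot(W[...,0]-566,W[...,1]+22)<32); q=W[mk]; print(len(q),q.mean(0),cv2.minEnclosingCircle(q[:,:2].astype(np.float32)))
E
```

```text
6.175 [616.61096143 -21.67152261 249.21055704] [-7.41561091e-04 -4.85221961e-02  9.98821828e-01  5.36287038e-05] [-0.11441751  0.17127194 -1.04758649] 0.2683668033673514 0.02130275401488144
1091 [567.51155086 -21.07699002  48.06192166] ((567.8189086914062, -21.12870979309082), 23.939556121826172)
```

View pics/w6.png

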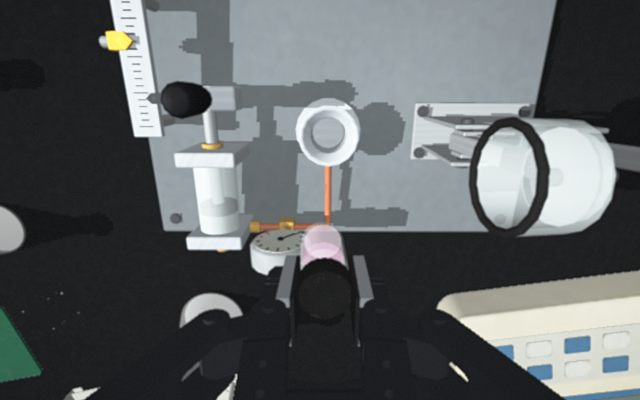

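Emit:
move_arm(
  series=[
    [[25, 3, 10], 0, 0.15],
    [[49, 5, 40], 0, 0.15],
    [[49, 5, 70], 0, 0.15],
    [[49, 5, 74], 0, 0.15],
    [[49, 5, 74], 0, 0.15],
  ],
)

```text
time_s: 6.8
eef_pos: [568.0, -21.8, 176.5]
ee_rot: [0.0, -0.048, 0.999, -0.0]
force: [-0.2, -0.6, -0.7]
grip_width: 0.266
```

```bash
python3 - <<'E'
from h import *
ctrl.capture('wrist')
p,d,m=cap('wrist','w7');cap('scene','s7'); s=ctrl.sense(); print(s['time_s'],s['eef_pos'],s['ee_rot'],s['force'],s['grip_width'],abs(s['dq']).max())
a=cv2.imread('pics/s7.png')[150:290,205:375]; b=cv2.imread('pics/w7.png')[150:350,220:430]
cv2.imwrite('pics/x7.png',np.hstack([cv2.resize(a,(400,330),interpolation=cv2.INTER_CUBIC),cv2.resize(b,(400,330),interpolation=cv2.INTER_CUBIC)]))
E
```

```text
6.95 [568.13236398 -21.36920429 176.98329259] [ 8.86851527e-04 -4.83798401e-02  9.98828571e-01 -3.01287079e-04] [ 0.09860133  0.35058837 -0.35923973] 0.26972623233252246 0.007141426307429031
```

View pics/x7.png

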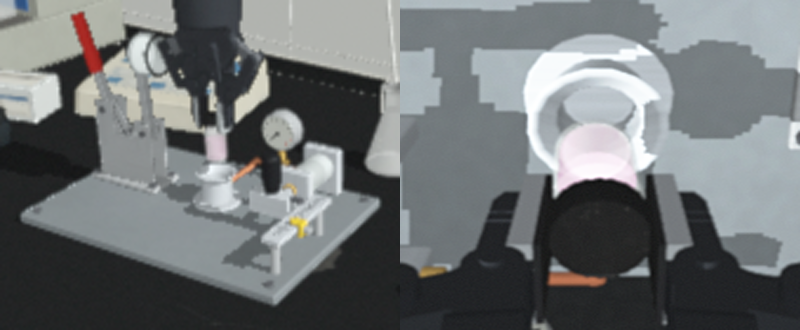

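The vial hangs centred over the cup in both views, so I'll lower it.

Emit:
move_arm(
  series=[
    [[0, 0, 10], 0, 0.15],
    [[0, 0, 20], 0, 0.15],
    [[0, 0, 30], 0, 0.15],
    [[0, 0, 36], 0, 0.15],
    [[0, 0, 42], 0, 0.15],
    [[0, 0, 42], 0, 0.15],
  ],
)

```text
time_s: 7.7
eef_pos: [567.5, -21.0, 133.5]
ee_rot: [-0.0, -0.048, 0.999, 0.0]
force: [-0.1, -0.7, -0.8]
grip_width: 0.268
```

```bash
python3 - <<'E'
from h import *
s=ctrl.sense(); print(s['time_s'],s['eef_pos'],s['ee_rot'],s['force'],s['wrist_torque'],s['grip_width'])
p,d,m=cap('wrist','w8');cap('scene','s8')
a=cv2.imread('pics/s8.png')[150:290,205:375]; b=cv2.imread('pics/w8.png')[150:350,220:430]
cv2.imwrite('pics/x8.png',np.hstack([cv2.resize(a,(400,330),interpolation=cv2.INTER_CUBIC),cv2.resize(b,(400,330),interpolation=cv2.INTER_CUBIC)]))
E
```

```text
7.7 [567.51836784 -21.03753399 133.47220289] [-3.57670047e-04 -4.84697344e-02  9.98824582e-01  1.06227879e-04] [-0.07901744 -0.67872723 -0.7664052 ] [-0.02607393  0.03506687 -0.03156871] 0.2683222356858079
```

View pics/x8.png

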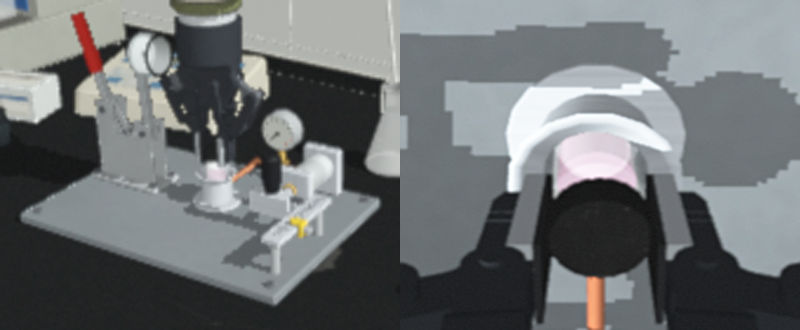

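Emit:
move_arm(
  series=[
    [[0, 0, 3], 0, 0.15],
    [[0, 0, 6], 0, 0.15],
    [[0, 0, 6], 0, 0.15],
    [[0, 0, 6], 0, 0.32],
    [[0, 0, 6], 0, 0.45],
    [[0, 0, 6], 0, 0.45],
    [[0, 0, 0], 0, 0.5],
    [[0, 0, -30], 0, 0.5],
    [[0, 0, -80], 0, 0.5],
    [[-40, 0, -120], 0, 0.5],
  ],
)

```text
time_s: 9.05
eef_pos: [606.9, -17.2, 256.6]
ee_rot: [0.0, -0.048, 0.999, -0.0]
force: [0.2, -0.8, 0.2]
grip_width: 0.502
```

```bash
python3 - <<'E'
from h import *
ctrl.capture('wrist');ctrl.capture('wrist')
p,d,m=cap('wrist','w9');cap('scene','s9')
s=ctrl.sense(); print(s['time_s'],s['eef_pos'],s['ee_rot'],s['force'],s['joints'])
a=cv2.imread('pics/s9.png')[150:290,205:375]; b=cv2.imread('pics/w9.png')[0:300,100:540]
cv2.imwrite('pics/x9.png',np.hstack([cv2.resize(a,(400,330),interpolation=cv2.INTER_CUBIC),cv2.resize(b,(400,330),interpolation=cv2.INTER_CUBIC)]))
W=world(d,m)
mk=(abs(W[...,2]-73)<4)&(np.hypot(W[...,0]-566,W[...,1]+22)<22); q=W[mk]; print(len(q),q.mean(0),cv2.minEnclosingCircle(q[:,:2].astype(np.float32)))
mk=(abs(W[...,2]-49)<3)&(np.hypot(W[...,0]-566,W[...,1]+22)<32); q=W[mk]; print(len(q),q.mean(0),cv2.minEnclosingCircle(q[:,:2].astype(np.float32)))
E
```

```text
9.25 [607.49307725 -17.07389365 254.13801974] [ 2.48872557e-04 -4.86531690e-02  9.98815699e-01 -8.65108736e-05] [-0.56746394  0.5910824  -0.08714809] [-2.20642218e-01  5.33565783e-01  1.30385637e+00 -3.56127718e-05
  1.30364467e+00 -1.88877392e+00]
805 [567.96794478 -19.41318316  71.69064656] ((568.2332153320312, -19.32695770263672), 12.457751274108887)
1049 [566.81832086 -21.22018858  48.15330827] ((567.5211181640625, -21.386043548583984), 23.862232208251953)
```

View pics/x9.png

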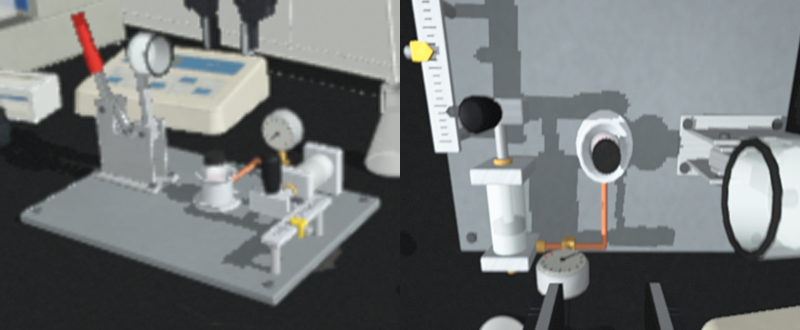

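Emit:
move_arm(
  series=[
    [[0, 5, -40], 0, 0.0],
    [[0, 30, -75], 0, 0.0],
    [[0, 70, -85], 0, 0.0],
    [[0, 105, -85], 0, 0.0],
    [[0, 128, -85], 0, 0.0],
    [[0, 128, -85], 0, 0.0],
  ],
)

```text
time_s: 10.0
eef_pos: [594.2, 111.3, 337.7]
ee_rot: [-0.001, -0.049, 0.999, 0.0]
force: [0.2, -0.6, -1.5]
grip_width: -0.002
```

```bash
python3 - <<'E'
from h import *
ctrl.capture('wrist');ctrl.capture('wrist')
p,d,m=cap('wrist','w10')
s=ctrl.sense(); print(s['time_s'],s['eef_pos'],s['ee_rot'],s['force'],s['grip_width'])
E
```

```text
10.15 [594.90260365 109.30869157 338.26671425] [-6.80793956e-04 -4.80863286e-02  9.98842947e-01 -9.64870745e-05] [ 1.02065687 -0.37308938 -0.07259991] 0.004319918861506305
```

View pics/w10.png

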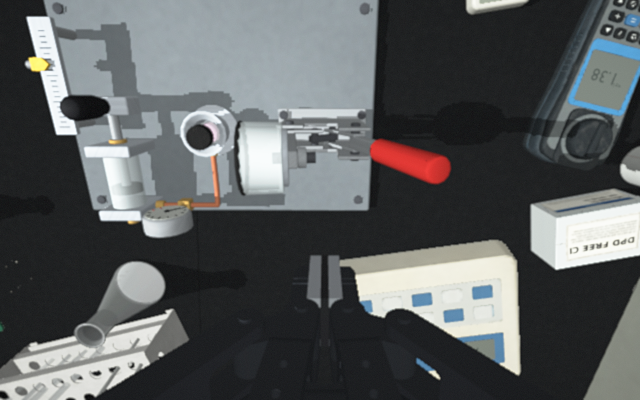

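```bash
python3 - <<'E'
from h import *
from scipy.optimize import least_squares
p,d,m=load('w10'); W=world(d,m); h=cv2.cvtColor(p,cv2.COLOR_RGB2HSV)
mk=((h[...,0]<6)|(h[...,0]>174))&(h[...,1]>150)&(W[...,2]>100); mk[:, :360]=0; mk=cv2.erode(mk.astype(np.uint8),np.ones((3,3)))>0
q=W[mk]; print(len(q),q.min(0),q.max(0))
yaw=0.096; c=np.array([546.8,-12.4]); Rz=np.array([[np.cos(yaw),-np.sin(yaw)],[np.sin(yaw),np.cos(yaw)]])
S=np.c_[(q[:,:2]-c)@Rz,q[:,2]]
q2=S[S[:,2]<np.percentile(S[:,2],85)]
def f(a):
    dd=np.array([0,np.cos(a[2]),np.sin(a[2])]); v=q2-np.array([a[0],a[1],103]); return np.linalg.norm(np.cross(v,dd),axis=1)-9
for a70 in (None,):
    r=least_squares(f,[20,147,np.radians(70)],loss='soft_l1'); print(r.x,np.degrees(r.x[2]),np.abs(r.fun).mean())
    r=least_squares(lambda x:f([x[0],x[1],np.radians(70)]),[20,147],loss='soft_l1'); print(r.x,np.abs(r.fun).mean())
# dome extents
dm=np.zeros((400,640),bool); dm[110:200,235:300]=1; dm&=W[...,2]>120; D=W[dm]; D=np.c_[(D[:,:2]-c)@Rz,D[:,2]]; print('dome',D.min(0),D.max(0))
P=np.array([r.x[0],r.x[1]]); print('hinge world',c+Rz@P)
print('S tip',S[S[:,2].argmax()])
E
```

```text
1829 [510.99875339 101.56167955 150.04302563] [557.49089527 180.3259034  406.9650432 ]
[ 20.22911475 146.67334878   1.24051685] 71.07638001441902 0.8285071654597186
[ 20.21539408 144.96644809] 0.8614359773640037
dome [-24.71287648  60.12946699 121.85096508] [ 43.38377911 116.86859031 406.9650432 ]
hinge world [553.02690037 133.83665389]
S tip [-24.71287648 116.86859031 406.9650432 ]
```

Emit:
move_arm(
  series=[
    [[15, 20, 0], 0, 0.0],
    [[39, 30, 10], 0, 0.0],
    [[39, 30, 40], 0, 0.0],
    [[39, 30, 70], 0, 0.0],
    [[39, 30, 75], 0, 0.0],
    [[39, 30, 75], 0, 0.0],
  ],
)

```text
time_s: 10.9
eef_pos: [553.7, 135.7, 264.5]
ee_rot: [0.0, -0.048, 0.999, -0.0]
force: [0.2, 0.6, 0.0]
grip_width: 0.005
```

```bash
python3 - <<'E'
from h import *
ctrl.capture('wrist');cap('scene','s11')
p,d,m=cap('wrist','w11')
s=ctrl.sense(); print(s['time_s'],s['eef_pos'],s['ee_rot'],s['force'],s['grip_width'])
P=s['eef_pos'][:2]-np.array([553.0,134.3]); y=.0958; print('rel stand', P[0]*np.cos(y)+P[1]*np.sin(y), -P[0]*np.sin(y)+P[1]*np.cos(y))
a=cv2.imread('pics/s11.png')[110:250,205:375]; b=cv2.imread('pics/w11.png')
cv2.imwrite('pics/x11.png',np.hstack([cv2.resize(a,(400,330),interpolation=cv2.INTER_CUBIC),cv2.resize(b,(400,330),interpolation=cv2.INTER_AREA)]))
E
```

```text
11.05 [553.71227012 136.12177066 265.082973  ] [ 1.00304880e-03 -4.83790884e-02  9.98828542e-01 -3.57047164e-05] [-0.10414087 -0.0117339  -0.33133166] -0.003316563388939661
rel stand 0.883262932550643 1.745286124246319
```

View pics/x11.png

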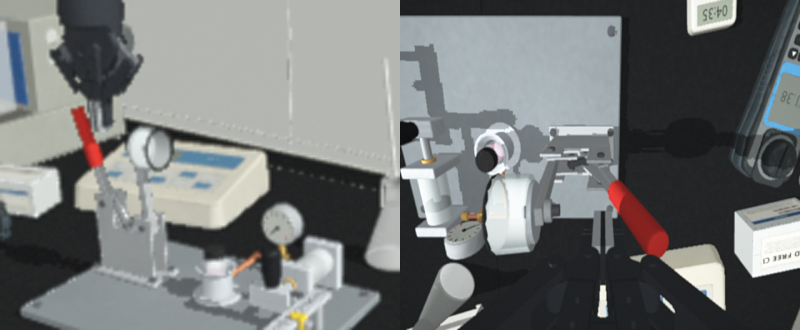

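Emit:
move_arm(
  series=[
    [[0, 7, 0], 0, 0.0],
    [[0, 14, 1], 0, 0.0],
    [[0, 22, 4], 0, 0.0],
    [[0, 29, 7], 0, 0.0],
    [[0, 36, 10], 0, 0.0],
    [[0, 42.5, 14], 0, 0.0],
    [[0, 49, 19], 0, 0.0],
    [[0, 55, 24], 0, 0.0],
    [[0, 60, 30], 0, 0.0],
    [[0, 65, 36], 0, 0.0],
  ],
)

```text
time_s: 12.3
eef_pos: [547.5, 200.5, 229.0]
ee_rot: [0.001, -0.049, 0.999, -0.001]
force: [-0.5, -9.3, 6.9]
grip_width: -0.004
```

```bash
python3 - <<'E'
from h import *
cap('scene','s12')
p,d,m=cap('wrist','w12')
s=ctrl.sense(); print(s['time_s'],s['eef_pos'],s['ee_rot'],s['force'],s['grip_width'])
P=s['eef_pos'][:2]-np.array([553.0,134.3]); y=.0958; print('rel stand', P[0]*np.cos(y)+P[1]*np.sin(y), -P[0]*np.sin(y)+P[1]*np.cos(y))
a=cv2.imread('pics/s12.png')[110:250,205:375]; b=cv2.imread('pics/w12.png')
cv2.imwrite('pics/x12.png',np.hstack([cv2.resize(a,(400,330),interpolation=cv2.INTER_CUBIC),cv2.resize(b,(400,330),interpolation=cv2.INTER_AREA)]))
E
```

```text
12.4 [547.37890333 200.77907934 228.55798693] [ 8.01623472e-04 -4.87724146e-02  9.98808913e-01 -1.16834715e-03] [-0.89338101 -7.74585907  6.39442983] -0.002106303336994101
rel stand 0.7636364786429999 66.71192979607697
```

View pics/x12.png

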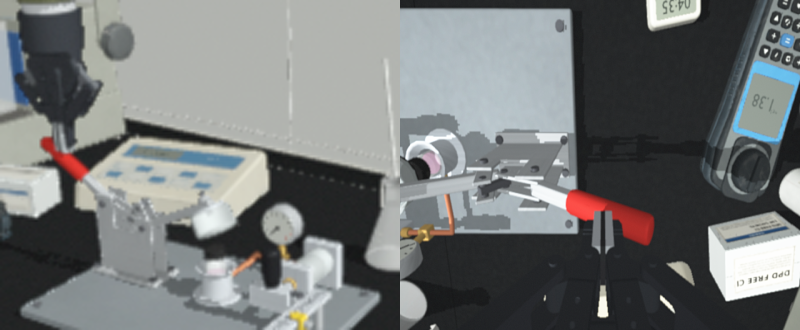

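Emit:
move_arm(
  series=[
    [[0, 4, 7], 0, 0.0],
    [[0, 8, 14], 0, 0.0],
    [[0, 11, 21], 0, 0.0],
    [[0, 14, 28], 0, 0.0],
    [[0, 15, 36], 0, 0.0],
    [[0, 16, 44], 0, 0.0],
    [[0, 16, 48], 0, 0.0],
    [[0, 16, 48], 0, 0.0],
  ],
)

```text
time_s: 13.4
eef_pos: [545.5, 217.3, 183.9]
ee_rot: [0.001, -0.049, 0.999, 0.0]
force: [-14.8, -4.3, 34.7]
grip_width: 0.002
```

```bash
python3 - <<'E'
from h import *
cap('scene','s13')
p,d,m=cap('wrist','w13')
s=ctrl.sense(); print(s['time_s'],s['eef_pos'],s['ee_rot'],s['force'],s['grip_width'])
a=cv2.imread('pics/s13.png')[110:250,205:375]; b=cv2.imread('pics/w13.png')
cv2.imwrite('pics/x13.png',np.hstack([cv2.resize(a,(400,330),interpolation=cv2.INTER_CUBIC),cv2.resize(b,(400,330),interpolation=cv2.INTER_AREA)]))
E
```

```text
13.5 [545.47747253 217.25798265 183.90131771] [ 1.13883133e-03 -4.87928924e-02  9.98808264e-01  9.58295646e-05] [-14.37048293  -3.14126793  35.13456053] -0.002696414096451634
```

View pics/x13.png

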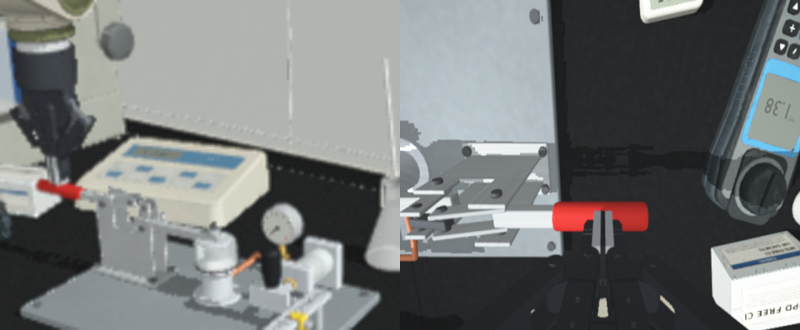

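Emit:
move_arm(
  series=[
    [[0, 0, -8], 0, 0.0],
    [[0, 0, -25], 0, 0.0],
    [[0, 0, -70], 0, 0.2],
    [[0, -40, -80], 0, 0.6],
    [[-2, -95, -80], 0, 0.6],
    [[-4, -150, -80], 0, 0.6],
    [[-6, -205, -80], 0, 0.6],
    [[-8, -260, -80], 0, 0.6],
    [[-8, -310, -80], 0, 0.6],
    [[-8, -333, -80], 0, 0.6],
  ],
)

```text
time_s: 14.75
eef_pos: [585.7, -116.0, 259.9]
ee_rot: [-0.0, -0.047, 0.999, 0.0]
force: [-0.1, 1.5, -0.2]
grip_width: 0.596
```

```bash
python3 - <<'E'
from h import *
ctrl.capture('wrist');ctrl.capture('wrist');ctrl.capture('wrist')
p,d,m=cap('wrist','w14');cap('scene','s14')
s=ctrl.sense(); print(s['time_s'],s['eef_pos'],s['ee_rot'],s['force'],s['grip_width'],abs(s['dq']).max())
a=cv2.imread('pics/s14.png')[140:280,205:375]; b=cv2.imread('pics/w14.png')
cv2.imwrite('pics/x14.png',np.hstack([cv2.resize(a,(400,330),interpolation=cv2.INTER_CUBIC),cv2.resize(b,(400,330),interpolation=cv2.INTER_AREA)]))
W=world(d,m)
mk=(abs(W[...,2]-105)<4)&(np.hypot(W[...,0]-547,W[...,1]+117)<20); q=W[mk]; print(len(q),q.mean(0),cv2.minEnclosingCircle(q[:,:2].astype(np.float32)))
E
```

```text
15.0 [ 585.72806887 -112.37450859  260.00469207] [-4.66824930e-05 -4.91057020e-02  9.98793559e-01  2.32104134e-04] [0.17989955 0.43475436 0.06747785] 0.5978162463544753 0.011364051822446023
660 [ 547.33483178 -118.70567389  103.6721165 ] ((547.5288696289062, -118.5278549194336), 10.587849617004395)
```

View pics/x14.png

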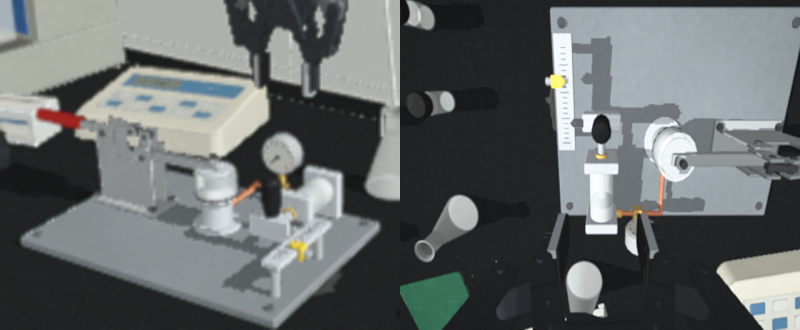

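View pics/w14.png

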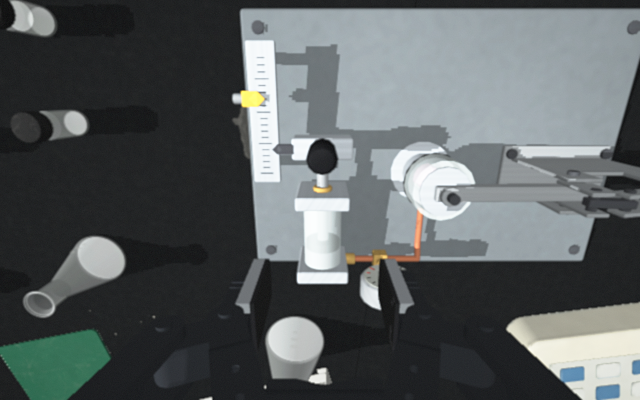

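```bash
python3 - <<'E'
from h import *
p,d,m=load('w14')
b=cv2.imread('pics/w14.png')[80:170,225:345]; cv2.imwrite('pics/w14p.png',cv2.resize(b,None,fx=6,fy=6,interpolation=cv2.INTER_CUBIC))
E
```

```text
(no output)
```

View pics/w14p.png

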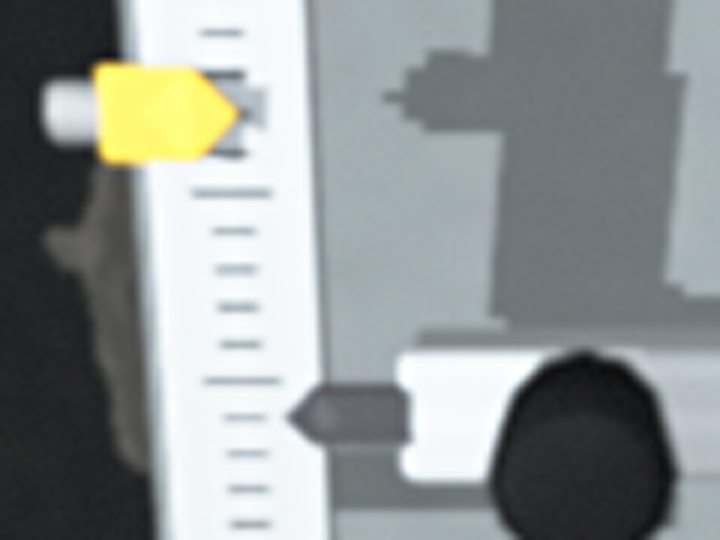

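```bash
python3 - <<'E'
from h import *
p,d,m=load('w14'); W=world(d,m); print(W[149,278],W[149,285],W[98,258],W[98,250],W[120,265])
for yaw in (.0944,.0985):
  for z in (55,58,61):
    A=onplane(272.6,149.1,z,m);B=onplane(264.9,98.4,z,m); D=(A-B)[:2]; x=np.array([np.cos(yaw),np.sin(yaw)]); print(yaw,z,D@x, D@np.array([-x[1],x[0]]))
p,d,m=load('w2')
for z in (55,58):
    A=onplane(196.4,126.9,z,m);B=onplane(187.1,86.3,z,m); print('w2',(A-B)[:2]@np.array([np.cos(.096),np.sin(.096)]))
p,d,m=load('w6'); b=cv2.imread('pics/w6.png')
E
```

```text
[ 551.30182936 -153.91737144   59.50693251] [ 550.90627827 -148.36707254   58.68705442] [ 513.6031516  -171.73707963   56.929657  ] [ 514.27642998 -178.25477481   55.32026903] [ 530.2532127  -166.48941552   51.90168601]
0.0944 55 39.73964197522619 4.111660351387689
0.0944 58 39.30390070309922 4.066576399368541
0.0944 61 38.86815943097213 4.0214924473494325
0.0985 55 39.756165724214064 3.9486937173146797
0.0985 58 39.32024327080194 3.9053966784360545
0.0985 61 38.8843208173897 3.862099639557469
w2 39.02887889477491
w2 38.69135350234762
```

Emit:
move_arm(
  series=[
    [[25, -1, 10], 0, 0.6],
    [[38.5, -2, 50], 0, 0.6],
    [[38.5, -2, 90], 0, 0.6],
    [[38.5, -2, 112], 0, 0.6],
    [[38.5, -2, 120], 0, 0.6],
    [[38.5, -2, 120], 0, 0.6],
  ],
  force=80,
)

```text
time_s: 15.75
eef_pos: [547.8, -118.8, 140.3]
ee_rot: [0.0, -0.049, 0.999, -0.0]
force: [1.2, -0.0, -1.0]
grip_width: 0.601
```

```bash
python3 - <<'E'
from h import *
s=ctrl.sense(); print(s['time_s'],s['eef_pos'],s['ee_rot'],s['force'],s['grip_width'],abs(s['dq']).max())
p,d,m=cap('wrist','w15')
E
```

```text
15.75 [ 547.82280927 -118.76252381  140.27993259] [ 1.32142095e-04 -4.90202059e-02  9.98797778e-01 -2.79553796e-05] [ 1.17585698 -0.04311639 -0.98028086] 0.6008991942025728 0.0183709981992754
```

View pics/w15.png

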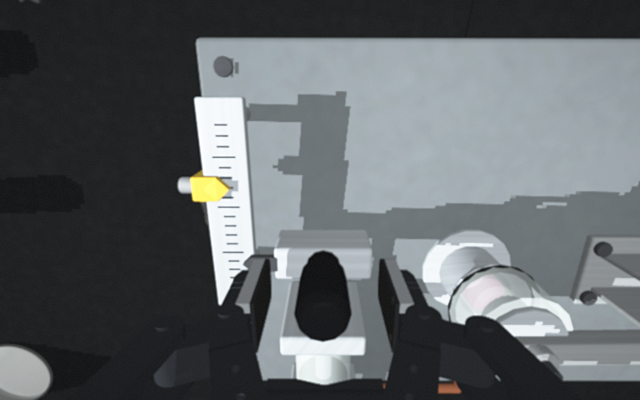

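Emit:
move_arm(
  series=[
    [[0, 0, 0], 0, 0.1],
    [[0, 0, 0], 0, 0.1],
    [[0, 0, 0], 0, 0.1],
    [[0, 0, 0], 0, 0.1],
    [[5, 0, 0], 0, 0.1],
    [[10, 0, 0], 0, 0.1],
    [[15, 0, 0], 0, 0.1],
    [[20, 0, 0], 0, 0.1],
    [[25, 0, 0], 0, 0.1],
    [[25, 0, 0], 0, 0.1],
  ],
  force=80,
)

```text
time_s: 17.05
eef_pos: [523.5, -121.8, 140.9]
ee_rot: [0.002, -0.048, 0.999, -0.0]
force: [5.7, 3.5, 3.9]
grip_width: 0.237
```

```bash
python3 - <<'E'
from h import *
s=ctrl.sense(); print(s['time_s'],s['eef_pos'],s['ee_rot'],s['force'],s['grip_width'],abs(s['dq']).max())
p,d,m=cap('wrist','w16')
print(((s['eef_pos']-[547.82,-118.76,140])[:2])@np.array([np.cos(.097),np.sin(.097)]))
E
```

```text
17.05 [ 523.52324078 -121.79369911  140.88549727] [ 2.04694561e-03 -4.82323535e-02  9.98834004e-01 -2.87813896e-04] [5.71276138 3.4865533  3.87438481] 0.236536916730479 0.007817720803580371
-24.476352281628436
```

View pics/w16.png

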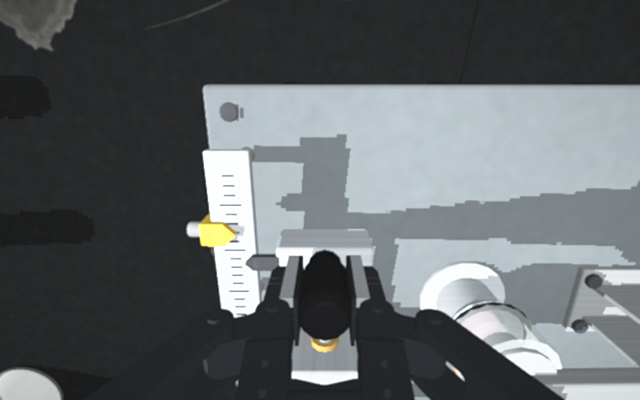

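```bash
cat > rem.py <<'E'
from h import *
import sys
f=sys.argv[1]; b=cv2.imread(f'pics/{f}.png')[200:290,180:290]; cv2.imwrite(f'pics/{f}p.png',cv2.resize(b,None,fx=7,fy=6.6,interpolation=cv2.INTER_CUBIC))
E
python3 rem.py w16; python3 - <<'E'
from h import *
p,d,m=load('w16')
A=onplane(246,262,57,m);B=onplane(237.5,233.5,57,m); print((A-B)[:2]@np.array([np.cos(.097),np.sin(.097)]))
E
```

```text
16.081486658879264
```

View pics/w16p.png

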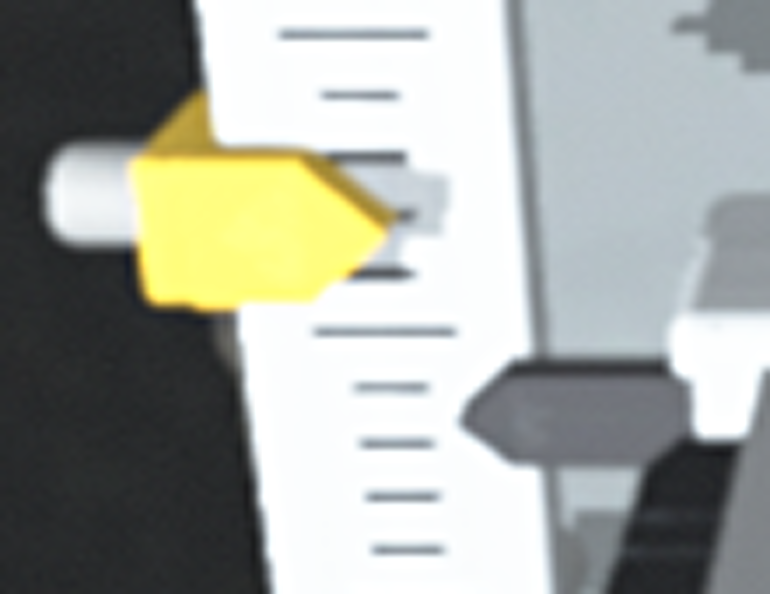

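Emit:
move_arm(
  series=[
    [[4, 0, 0], 0, 0.1],
    [[8, 0, 0], 0, 0.1],
    [[12, 0, 0], 0, 0.1],
    [[15, 0, 0], 0, 0.1],
    [[16.5, 0, 0], 0, 0.1],
    [[16.5, 0, 0], 0, 0.1],
  ],
  force=80,
)

```text
time_s: 17.85
eef_pos: [507.6, -123.3, 140.9]
ee_rot: [0.003, -0.048, 0.999, -0.0]
force: [8.7, 4.5, 3.3]
grip_width: 0.236
```

```bash
python3 - <<'E'
from h import *
s=ctrl.sense(); print(s['time_s'],s['eef_pos'],s['force'],s['grip_width'],abs(s['dq']).max())
p,d,m=cap('wrist','w17'); cap('scene','s17')
print(((s['eef_pos']-[547.82,-118.76,140])[:2])@np.array([np.cos(.097),np.sin(.097)]))
b=cv2.imread('pics/s17.png')[140:280,205:375]; cv2.imwrite('pics/s17p.png',cv2.resize(b,None,fx=4.5,fy=4.2,interpolation=cv2.INTER_CUBIC))
b=cv2.imread('pics/w17.png')[220:310,180:290]; cv2.imwrite('pics/w17p.png',cv2.resize(b,None,fx=7,fy=6.6,interpolation=cv2.INTER_CUBIC))
E
```

```text
17.85 [ 507.55525102 -123.32194311  140.89488041] [8.73086955 4.54729187 3.29800704] 0.23576268571595957 0.0032737387627527845
-40.5172868330342
```

View pics/w17p.png

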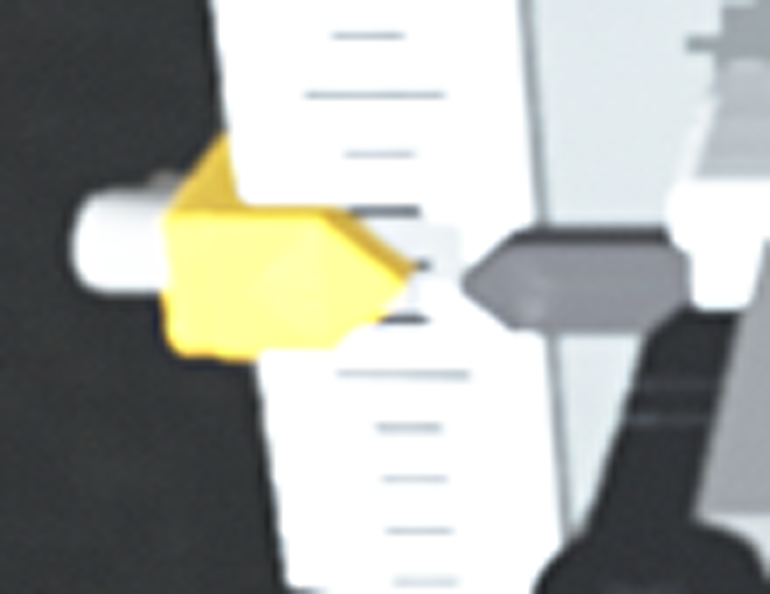

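View pics/s17p.png

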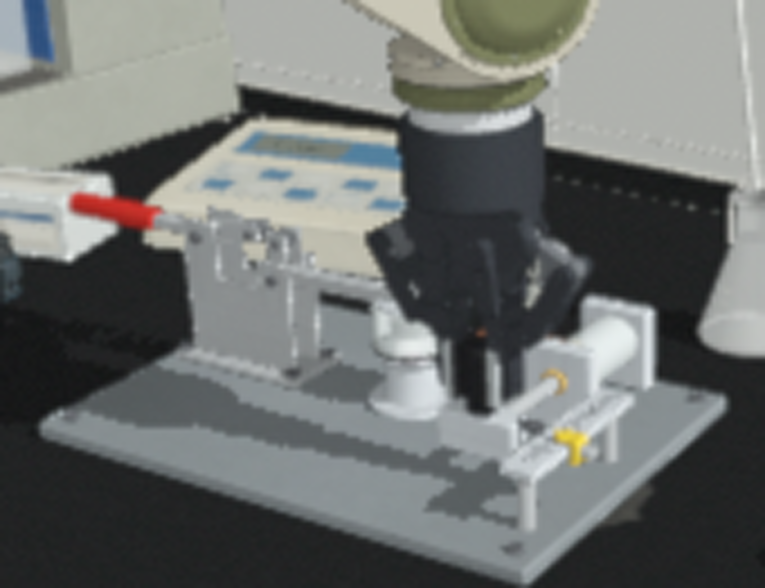

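Emit:
move_arm(
  series=[
    [[0.6, 0, 0], 0, 0.1],
    [[1.2, 0, 0], 0, 0.1],
    [[1.2, 0, 0], 0, 0.1],
    [[1.2, 0, 0], 0, 0.1],
  ],
  force=80,
)

```text
time_s: 18.45
eef_pos: [506.5, -123.4, 140.9]
ee_rot: [0.003, -0.048, 0.999, -0.0]
force: [8.8, 5.2, 2.9]
grip_width: 0.238
```

```bash
python3 - <<'E'
from h import *
p,d,m=cap('wrist','w18')
for i in range(6): cap('top','t18')
p,d,m=cap('wrist','w19')
s=ctrl.sense(); print(s['time_s'],s['eef_pos'],s['force'],s['grip_width'])
a=cv2.imread('pics/w18.png')[220:310,180:290];b=cv2.imread('pics/w19.png')[220:310,180:290]; cv2.imwrite('pics/w19p.png',cv2.resize(np.hstack([a,b]),(800,330),interpolation=cv2.INTER_CUBIC))
b=cv2.imread('pics/t18.png')[145:260,200:450]; cv2.imwrite('pics/t18p.png',cv2.resize(b,None,fx=3.2,fy=3.2,interpolation=cv2.INTER_CUBIC))
E
```

```text
18.85 [ 506.52485651 -123.4187532   140.91224216] [9.46184567 4.80693052 2.09572123] 0.23912097947558317
```

View pics/w19p.png

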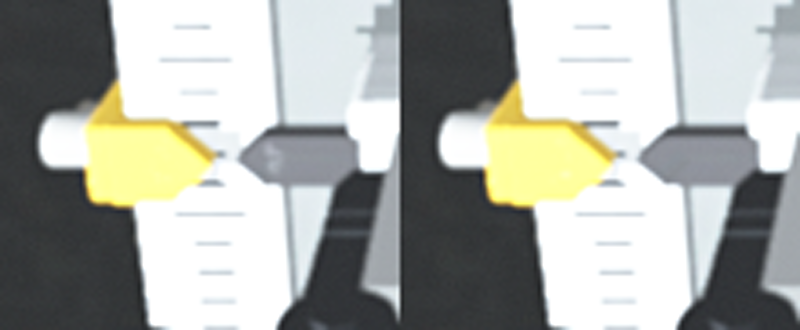

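View pics/t18p.png

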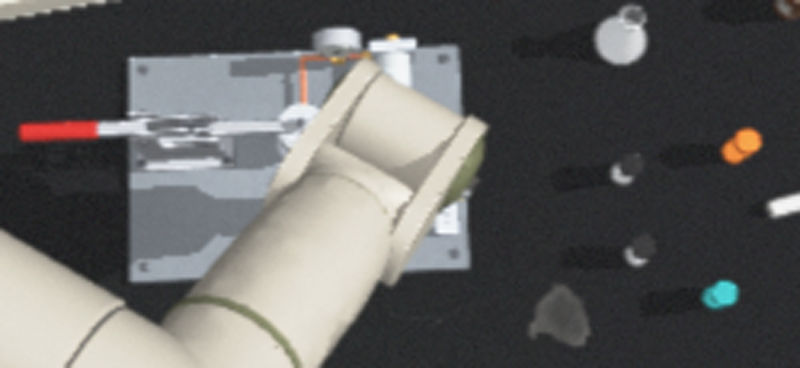

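View pics/w19.png

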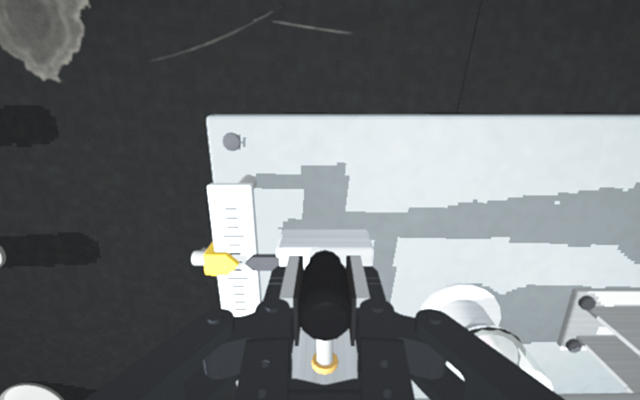

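The pointer and index tips line up (both at about row 262), and this hasn't changed over 0.4 s of holding. The lever is still level, the dome is still shut, and the clear vials haven't moved. I'll hand the job in.

```bash
python3 -c "
from rig import ctrl
print(ctrl.finish_job())"
```

```text
the job is handed in; nothing more can be done
None
```

The leak test is set up as asked, and I handed the job in at about 19 s of the 70 s allowed, with the gripper still holding the knob.

- **Vial:** The pink vial stands in the chamber cup. After I let go, its top measured about 72 mm (depth readings run about 2 mm low; 74 mm expected when seated) and its centre was within 2 mm of the cup's.
- **Lever and dome:** I pushed the red lever down to its stop. After I moved away, it stayed level and the dome stayed shut over the vial.
- **Pump slide:** I drew it out about 41.5 mm, gripping the knob at 80 N. In the last wrist pictures the pointer and index tips are level to within about 0.5 mm, with no drift over 0.4 s of holding.
- **Other vials:** The two clear vials and the orange and turquoise look-alikes stand where they were in the last top view.

**Disagreements:** the top and wrist cameras differed by about 4 mm in y, so I used the wrist camera, which matched the fingertips. My first travel estimate was 39–40 mm, so I set the final position by the tips in the picture instead. The highest force I read was about 38 N on the wrist, when the fingertips pressed the lever against its stop; no other check failed.

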